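# Push a stuck plug out of a column with a push rod

### The job

Take the push rod out of its holder, find the off-centre hole in the cap of the upright column by feel, and push the stuck plug down and out of the bottom of the column into the tray under it. Be gentle: do not press the rod against the column or its cap with more than 30 N. Then stand the rod back in its holder, fully home, let go, and leave everything else where it stands.

Things in the scene. Friction and masses are not known exactly. Their poses are not given: they have to be found in the camera images.
- column: Fixed stand, 110x110 mm. Foot: open white tray, floor 4 mm, wall top 16 mm above the bench. Two steel posts 44 mm to either side (along its y), tops at 106 mm, hold by aluminium bars an upright clear tube, bore 30 mm, 38 mm outside, 55 to 120 mm above the bench, open below, closed above by a cap with a hole. Origin: on the tube's axis at bench level; z up.
- cap_level (a point): On the tube's axis (not the hole's) at the cap's flat top, 130 mm above the bench. The cap: round aluminium disc 44 mm across, 10 mm thick, with a plain 13 mm round hole at the disc's own centre. That centre lies 5 mm off the tube's axis, in a horizontal direction that differs each time and is not reported: see or feel for it. The cap is stiff and need not be turned.
- plug: The stuck plug: grey plastic cylinder, 28 mm diameter, 22 mm high, upright in the tube, underside 65 to 71 mm above the bench. Three rubber grips in the tube (69 to 89 mm above the bench) hold it: pushing it down takes roughly 5 to 20 N until its top is below them (rod tip about 67 mm above the bench); then it drops. It may be pushed off its centre. Origin: centre of its underside; z its axis.
- rod: Loose push rod, 80 g, upright in its holder. Steel shaft 10 mm diameter, 80 mm long, the last 4 mm tapered to 6 mm at the tip; a stop collar 22 mm across, 80 to 86 mm above the tip, which in the holder rests on the block's top (tip then 5 mm above the bench); a black handle above. Origin: centre of the tip's end face; z along the rod to the handle; x, y square to the handle's flats.
- rod_handle (a point): Middle of the rod's black square handle, 115 mm above the tip; the handle is 18x18 mm and 50 mm long, to be gripped across its flats. When the collar meets the column's cap the tip is 50 mm above the bench; the plug is out well before that.
- holder: Fixed dark grey block 60x60 mm, 85 mm high, with an upright through hole of 14 mm diameter in its middle, chamfered 3 mm at the top, in which the rod stands. Origin: centre of its underside; z up.
- timer: White timer lying on the bench, 64x66x19 mm, bystander. Origin: centre of its underside.
- tape: White tape roll, 53 mm across, 19 mm high, bystander. Origin: centre of its underside.
- beaker: Clear beaker, 67 mm across, 83 mm high, bystander. Origin: centre of its underside.
- bottle: Reagent bottle with blue cap, 60 mm across, 105 mm high, bystander. Origin: centre of its underside.
- petri: Petri dish, 92 mm across, 15 mm high, bystander. Origin: centre of its underside.

How it is judged (in metres and radians):
On the way, in this order (a step that is already met when the one before it is completed fails the run):
1. the rod's tip has gone through the cap's hole into the column (z of rod in the frame of column between 0.045 and 0.117 m and horizontal distance between rod and column below 0.012 m), for 0.1 s.
2. the plug has been pushed out of the column and lies in the tray (z of plug in the frame of column below 0.03 m and horizontal distance between plug and column below 0.06 m), for 0.2 s.
At the end, for the whole second after the job is handed in: The plug lies in the tray under the column (its origin within 60 mm of the tube's axis and less than 30 mm above the bench) and the rod stands in its holder, fully home (tip less than 8 mm above the bench and within 6 mm of the hole's axis, tilt under 0.08 rad), both at rest and released (all of step 2 and linear speed of each of plug, rod below 0.02 m/s and horizontal distance between rod and holder below 0.006 m and z of rod in the frame of holder below 0.008 m and angle between rod's own z axis and vertical below 0.08 rad); the robot touches nothing.
It fails at once if the rod presses on the column or its cap with more than 30 N (contact force between rod and column above 30 N).
It fails at once if the robot itself pushes on the column with more than 30 N (contact force between the arm and column above 30 N).
It fails at once if the fingers push on the column with more than 30 N (contact force between the fingers and column above 30 N).
It fails at once if a bystander is moved by more than 30 mm (distance of any of timer, tape, beaker, bottle, petri from where it was at the start of the episode above 0.03 m).
It also fails if it takes over 72 s, if anything falls off the work surface, if the arm or the gripper's body presses on something with over 40 N, if the wrist force passes 120 N, or if a joint passes its speed limit or range.

### The arm

A 6-joint arm with a two-finger parallel gripper is mounted at the origin on a cart in front of the work surface, level with it; the furniture and walls round the work are solid. World frame = base frame: x ahead of the robot, y to its left, z up, the work surface at z = 0. Lengths are in mm, angles in rad, forces in N, time in s.
With the tool pointing down it reaches from about 300 to 875 mm from the base axis. Payload 6.4 kg.
Tool frame: the origin (TCP) lies midway between the tips of the shut fingers; the grasp point (between the pads) lies 19 mm behind it; z points along the fingers, y is the line along which they close (so a half turn about z gives the same grasp; the last joint's range is limited). The gripper opens to 85 mm and grips with 20 to 120 N. Pads are 22 mm wide; open, the fingers measure 114 mm over their backs; the gripper's body (76 mm by 85 mm) begins 54 mm behind the grasp point. The pads swing forward as they close: fully open they stand 13 mm farther back than shut.
Start: joints at [0.911, 0.181, 1.607, -0, 1.354, -0.206], TCP at [252.062, 516.823, 231.288] pointing down, gripper open.
Joint ranges: [-2.99, 2.99], [-0.89, 2.07], [0.3, 2.58], [-1.14, 4.28], [0, 2.63], [-3.12, 3.12]. Speed limits (rad/s): [2.57, 2.57, 3.01, 3.14, 3.14, 3.14].

### API

Orientations are given as a rotation vector (axis times angle).
In Python, from rig import * gives the robot as it stands. The module is installed in compiled form; this text tells all that it offers.
- The arm moves only by the tool send_rows, never from a script. Its arguments are lists of equal length, an entry for each row: "translation": the shift along the tool's x, y, z in cm, a list of three; "angular": the turn, a rotation vector about the tool's x, y, z in degrees, a list of three; "hand": the opening, from 0 (shut) to 1 (fully open). A call has 1 to 20 rows; each row is the pose to reach, as a shift and turn from the pose commanded when the call began, along the tool's axes at that moment; what a row does not reach only later rows make up. A row lasts 1/8 s, in which the tool goes at most 62.5 mm and 10.7 degrees, less where a joint would pass 70% of its speed; a pose out of reach is approached as far as the arm can. A call with a gripper value outside its range is refused whole. The fingers move at their own pace and stop on an object; "newtons" is the grip in N (left out, the last holds). Time passes only in rows, so rows that repeat a pose let the fingers close. It gives the time, the measured TCP pose, the force, the opening and the grip force at its end, in the units of the state.
- state(): the state, without advancing time (a new reading comes with each control period).
- read_camera(name): name is "scene" or "top" or "wrist"; returns a dict with "color" (400x640x3 uint8, red, green, blue), "mtx" (3x3 intrinsics, pixels), "extrinsics" (4x4, takes a point from world to camera coordinates). Camera axes: x right, y down, z forward; pixel columns grow to the right and rows downward; lengths in mm; the calibration is good to about 2 mm. A picture is of the moment at which its call begins. There is no depth.
- close_job(): hands the job in; it is judged then, once.
Trained networks look in a picture, given as the dict that the camera call returned (one of the last four; its "shot" number tells which), for a name from the list of things; names that differ only in an ending like _2 or _b are one class to them, and where a whole thing is asked for, a point or a joint stands for the part that bears it (a point fixed in the world has none). Each returns a list of dicts, best first, with "confidence" (0 to 1); they miss things now and then, are a little off and sometimes report something else, mostly with a low value. They report only what shows in the picture. A call takes as long as a camera call.
- search_frame(picture, label): "location" ([x, y, z] in mm, in the coordinates of the camera as it stood for that picture, good to about 4 mm: the middle of the surface that is visible of it).
- pinpoint(picture, label): "location" ([x, y, z] in mm, in the coordinates of the camera as it stood for that picture, good to about 4 mm: a listed point, or the origin of a listed thing).
The state is a dict: "time_s": time; "q": joint angles; "qd": joint speeds; "joint_torque": joint torques, N m; "tcp_pos": TCP position; "tcp_rot": TCP orientation; "ft_force": force on the tool from outside, world axes, zero at the start; "moment": the same for the moment, N m; "width": opening from 0.0 (shut) to 1.0 (fully open); "gripper_force": force on a finger pad.
Only numpy, scipy, OpenCV 4.12 (cv2) and the standard library are available. Lean on these libraries where they do the work, as an engineer would, in place of code of your own. Each camera call takes 0.05 s, during which the arm holds its last target. There are 200 camera calls.

## Working session

There is one attempt and no reset: what is moved stays moved. The work goes in short steps, Python scripts to look and compute and a tool call to move; the robot and the scene stay as the last step left them, time stands still between calls to the robot, and variables do not carry over. Pictures are saved under pics/ and viewed, at most 10 in all, crops included, and the job is handed in when it is done.

Besides the shell and the picture viewer there is one more tool, called after "Emit:" as a command line: name --argument value ..., lists and objects as JSON in quotes. send_rows: Moves the arm, as the interface text tells. Its arguments: {"type":"object","properties":{"translation":{"type":"array","items":{"type":"array","items":{"type":"number"}}},"angular":{"type":"array","items":{"type":"array","items":{"type":"number"}}},"hand":{"type":"array","items":{"type":"number"}},"newtons":{"type":"number"}},"required":["translation","angular","hand"]}

```bash
mkdir -p pics
cat > h.py <<'E'
from rig import *
import numpy as np, cv2
from scipy.spatial.transform import Rotation as R
def w(p,l):
    E=np.array(p["extrinsics"]); return E[:3,:3].T@(np.array(l)-E[:3,3])
def look(names,cams=("scene","top","wrist"),f=pinpoint):
    P={}
    for c in cams:
        p=P[c]=read_camera(c)
        for n in names:
            for d in f(p,n)[:2]:
                print(c,n,round(d["confidence"],2),w(p,d["location"]).round(1))
    return P
def ray(p,u,v,z):
    E=np.array(p["extrinsics"]);K=np.array(p["mtx"])
    d=E[:3,:3].T@np.linalg.solve(K,[u,v,1]);c=-E[:3,:3].T@E[:3,3]
    return c+d*(z-c[2])/d[2]
def px(p,X):
    E=np.array(p["extrinsics"]);K=np.array(p["mtx"])
    q=K@(E[:3,:3]@np.array(X)+E[:3,3]);return q[:2]/q[2]
def save(p,n,crop=None,s=1):
    im=p["color"][...,::-1]
    if crop: im=im[crop[1]:crop[3],crop[0]:crop[2]]
    cv2.imwrite("pics/"+n,cv2.resize(im,None,fx=s,fy=s,interpolation=cv2.INTER_CUBIC))
def st():
    s=state();print(s["time_s"],np.round(s["tcp_pos"],1),"F",np.round(s["ft_force"],2),"w",round(s["width"],3),round(s["gripper_force"],1));return s
E
python3 - <<'E'
from h import *
s=st();print(s["tcp_rot"]);print(R.from_rotvec(s["tcp_rot"]).as_matrix().round(3))
P=look(["column","cap_level","plug","rod","rod_handle","holder","timer","tape","beaker","bottle","petri"])
print(state()["time_s"])
a=np.vstack([P["scene"]["color"],P["top"]["color"]])[...,::-1]
cv2.imwrite("pics/a.png",cv2.resize(a,(480,600)) if 0 else cv2.resize(a,None,fx=.75,fy=.75))
E
```

```text
0.0 [251.7 516.4 230.4] F [0.05 0.15 0.74] w 1.003 0.0
[-7.06603224e-01 -3.06031901e+00  2.46592258e-03]
[[-0.899  0.438 -0.001]
 [ 0.438  0.899 -0.001]
 [ 0.    -0.002 -1.   ]]
scene column 0.7 [513.7 270.9   2.3]
scene cap_level 0.6 [509.7 271.5 129. ]
scene cap_level 0.21 [ 429.6 -126.     1.2]
scene rod_handle 0.58 [ 427.9 -126.3  118.3]
scene holder 0.67 [ 4.287e+02 -1.265e+02 -3.000e-01]
scene timer 0.86 [381.   95.   -0.7]
scene tape 0.7 [ 4.224e+02 -2.987e+02 -4.000e-01]
scene tape 0.27 [ 6.286e+02  4.799e+02 -2.000e-01]
scene beaker 0.93 [504.3 548.   -1.7]
scene bottle 0.93 [631.5 482.6  -0.9]
top column 0.9 [510.4 272.   -1.2]
top cap_level 0.86 [511.1 273.7 130.6]
top rod 0.51 [ 426.1 -124.5    9. ]
top rod_handle 0.56 [ 428.1 -120.5  119.3]
top holder 0.75 [ 426.1 -126.7   -3.6]
top timer 0.71 [384.  100.    6.8]
top tape 0.45 [ 417.9 -299.8    2.1]
top beaker 0.9 [500.8 550.7   2.3]
top bottle 0.64 [625.4 481.    1.3]
top bottle 0.37 [ 418.5 -300.9    6. ]
top petri 0.71 [412.8 478.8   3.1]
wrist column 0.67 [4.948e+02 5.487e+02 5.000e-01]
wrist beaker 0.68 [495.7 546.4   2.1]
wrist petri 0.56 [419.6 485.2  -1.5]
1.8
```

View pics/a.png

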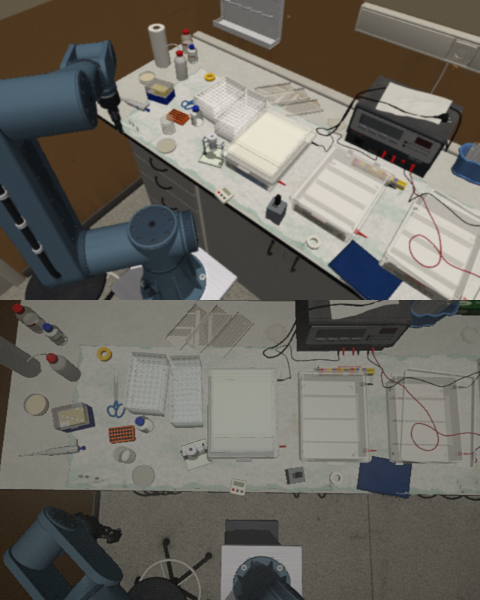

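The scene view shows the column (white stand at ~(212,150)) and the holder with the rod at ~(276,208). The top view shows the same two at ~(194,452) and ~(294,474). Both agree with the networks: column about (511,272) and holder about (427,-126). Next I work out the wrist camera offset and a look pose above the column.

```bash
cat >> h.py <<'E'
def go(X,yawdeg=None):
    """shift (cm, tool axes) and turn (deg) to world TCP X, tool down with tool-y yaw (deg, mod 180)"""
    s=state();M=R.from_rotvec(s["tcp_rot"]).as_matrix();t=M.T@(np.array(X)-s["tcp_pos"])/10
    out=[t.round(2)]
    y0=np.degrees(np.arctan2(M[1,1],M[0,1])); y=y0 if yawdeg is None else y0+(yawdeg-y0+90)%180-90
    c,q=np.cos(np.radians(y)),np.sin(np.radians(y))
    T=np.array([[-q,c,0],[c,q,0],[0,0,-1.]])
    out.append(np.degrees(R.from_matrix(M.T@T).as_rotvec()).round(2)); print("yaw",y0.round(2),"shift cm",out[0],"turn",out[1])
E
python3 - <<'E'
from h import *
p=read_camera("wrist");s=st();M=R.from_rotvec(s["tcp_rot"]).as_matrix()
E=np.array(p["extrinsics"]);c=-E[:3,:3].T@E[:3,3]
print("cam in tool",(M.T@(c-s["tcp_pos"])).round(1),"axes",(M.T@E[:3,:3].T).round(3),p["mtx"])
off=M.T@(c-s["tcp_pos"])
for z in (300,): 
  go([511,272,z]); 
print(s["q"])
E
```

```text
1.85 [252.1 516.8 231.3] F [-0.37  0.19 -0.04] w 0.994 0.0
cam in tool [  73.5   -0.2 -143.3] axes [[-0.    -0.958 -0.286]
 [ 1.    -0.     0.   ]
 [-0.    -0.286  0.958]] [[293.89508509   0.         313.764733  ]
 [  0.         293.89508509 198.26079141]
 [  0.           0.           1.        ]]
yaw 64.0 shift cm [-34.   -10.65  -6.87] turn [-0.  0.  0.]
[ 9.10682902e-01  1.80834220e-01  1.60700694e+00 -2.18477178e-05
  1.35378685e+00 -2.06294355e-01]
```

Emit:
send_rows --translation '[[-41.35,-10.67,0],[-41.35,-10.67,0],[-41.35,-10.67,0],[-41.35,-10.67,0],[-41.35,-10.67,0],[-41.35,-10.67,0],[-41.35,-10.67,0],[-41.35,-10.67,6],[-41.35,-10.67,6],[-41.35,-10.67,6],[-41.35,-10.67,6]]' --angular '[[0,0,0],[0,0,0],[0,0,0],[0,0,0],[0,0,0],[0,0,0],[0,0,0],[0,0,0],[0,0,0],[0,0,0],[0,0,0]]' --hand '[1,1,1,1,1,1,1,1,1,1,1]'

```text
time_s: 3.22
tcp_pos: [578.0, 240.7, 174.1]
tcp_rot: [0.704, 3.058, 0.003]
ft_force: [-0.3, -0.5, 0.7]
width: 1.001
gripper_force: 0.0
```

Run:
```python
from h import *
st();P=look(["cap_level","column","plug"],("wrist",));p=P["wrist"]
u,v=px(p,[511,272,130]);print(u,v)
u,v=int(u),int(v);x0=max(0,u-100);y0=max(0,v-75);print(x0,y0)
save(p,"b.png",(x0,y0,x0+200,y0+150),4)
np.savez("cap.npz",**{k:np.array(p[k]) for k in("color","mtx","extrinsics")})
```

```text
3.225 [578.  240.7 174.1] F [-0.29 -0.47  0.75] w 1.001 0.0
wrist cap_level 0.77 [515.3 271.7 129.5]
wrist column 0.83 [5.122e+02 2.697e+02 2.000e-01]
wrist plug 0.83 [515.7 273.2  69.5]
311.81878365183775 109.43459172627384
211 34
```

View pics/b.png

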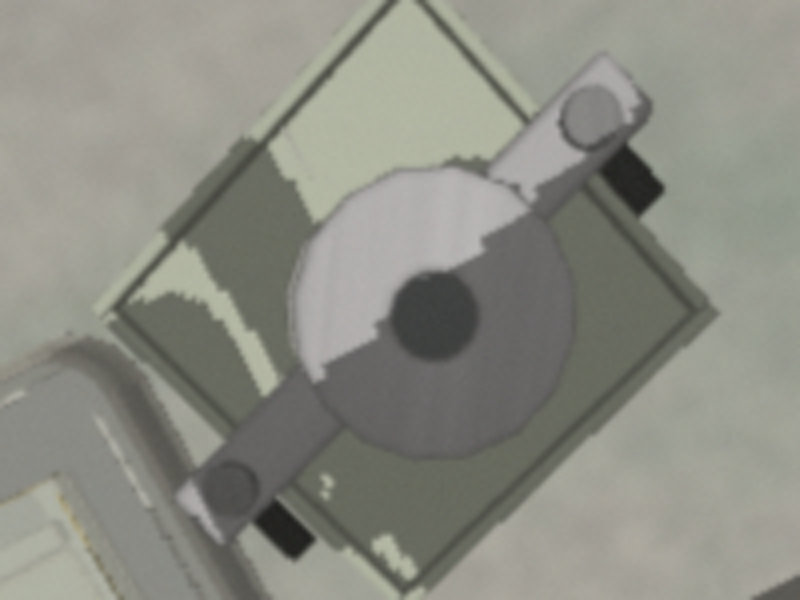

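The wrist crop shows the cap, with the 13 mm hole centred at crop (434,315), i.e. full-frame (319.5,112.7). The post tops are at crop (591,118) and (230,490).

Run:
```python
from h import *
z=np.load("cap.npz")
f=lambda u,v,h:ray(z,211+(u+.5)/4-.5,34+(v+.5)/4-.5,h)
H=f(434,315,130);D=f(432,312,130);a=f(591,118,106);b=f(230,490,106);A=(a+b)/2
print("hole",H,"disc",D,"posts mid",A,np.linalg.norm(a-b),"off",(H-A)[:2],np.degrees(np.arctan2(*(a-b)[1::-1])))
go([427+73.5*.899,-126-73.5*.438,220])
```

```text
hole [514.49972307 275.26072414 130.        ] disc [513.96959254 275.17634425 130.        ] posts mid [512.11468492 270.96325121 106.        ] 87.39693825033069 off [2.38503815 4.29747293] 108.65712781396505
yaw 64.05 shift cm [ -9.87 -39.51  -4.76] turn [ 0.08  0.1  -0.  ]
```

The offset comes out at 4.9 mm against the specified 5 mm, so the hole is near (514.4, 275.2). Now the rod.

Emit:
send_rows --translation '[[0,0,-4.8],[-9.87,-39.5,-4.8],[-9.87,-39.5,-4.8],[-9.87,-39.5,-4.8],[-9.87,-39.5,-4.8],[-9.87,-39.5,-4.8],[-9.87,-39.5,-4.8],[-9.87,-39.5,-4.8],[-9.87,-39.5,-4.8],[-9.87,-39.5,-4.8],[-9.87,-39.5,-4.8]]' --angular '[[0,0,0],[0,0,0],[0,0,0],[0,0,0],[0,0,0],[0,0,0],[0,0,0],[0,0,0],[0,0,0],[0,0,0],[0,0,0]]' --hand '[1,1,1,1,1,1,1,1,1,1,1]'

```text
time_s: 4.8
tcp_pos: [492.8, -157.4, 219.4]
tcp_rot: [0.704, 3.062, 0.0]
ft_force: [-0.2, -0.1, 0.2]
width: 0.996
gripper_force: 0.0
```

Run:
```python
from h import *
st();P=look(["rod_handle","holder"],("wrist",));p=P["wrist"]
u,v=px(p,[427,-126,120]);print(u,v)
u,v=int(u),int(v);x0=max(0,u-100);y0=max(0,v-75);print(x0,y0)
save(p,"c.png",(x0,y0,x0+200,y0+150),4)
np.savez("rod.npz",**{k:np.array(p[k]) for k in("color","mtx","extrinsics")})
```

```text
4.8 [ 492.8 -157.4  219.4] F [-0.18 -0.12  0.16] w 0.996 0.0
wrist rod_handle 0.61 [ 431.3 -126.8  117.9]
313.186084668957 111.26416498112563
213 36
```

View pics/c.png

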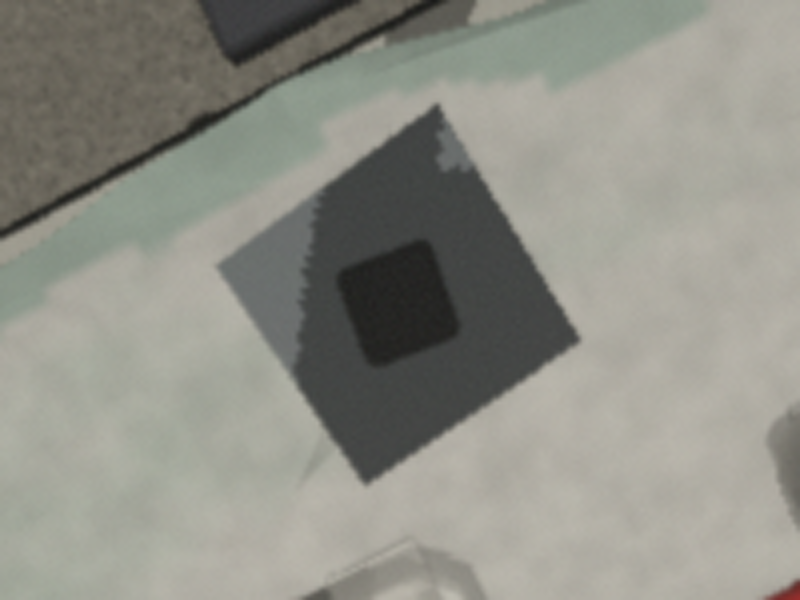

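The crop shows the black handle top as a square centred at crop (398,303), with edges at about -20° in the image. The holder top's corners are at (438,103), (580,340), (367,484) and (217,265).

Run:
```python
from h import *
z=np.load("rod.npz")
f=lambda u,v,h:ray(z,213+(u+.5)/4-.5,36+(v+.5)/4-.5,h)[:2]
im=z["color"][36:186,213:413]; g=cv2.resize(im.max(2),None,fx=4,fy=4,interpolation=cv2.INTER_CUBIC)
m=(g<48).astype(np.uint8); n,l,s,c=cv2.connectedComponentsWithStats(m); k=l[303,398]
pts=np.argwhere(l==k)[:,::-1].astype(np.float32); print(cv2.minAreaRect(pts),s[k])
B=cv2.boxPoints(cv2.minAreaRect(pts)); W=np.array([f(*q,145) for q in B]); print("handle",W.mean(0),np.linalg.norm(W[1]-W[0]),np.linalg.norm(W[2]-W[1]))
d=W[1]-W[0];yaw=np.degrees(np.arctan2(d[1],d[0]));print("yaw",yaw)
C=np.array([f(*q,85) for q in((438,103),(580,340),(367,484),(217,265))]);print("holder",C.mean(0),[np.linalg.norm(C[i]-C[i-1]) for i in range(4)], np.degrees(np.arctan2(*(C[1]-C[0])[::-1])))
X=np.r_[W.mean(0),101]
for y in(yaw,yaw+90): go(X,y)
s=state();print(s["q"])
```

```text
((398.1881408691406, 303.38916015625), (103.67314910888672, 101.16028594970703), 68.96248626708984) [  338   241   120   124 10004]
handle [ 426.8666173 -126.7005581] 17.68052998307304 17.67841637719232
yaw 84.08660083572934
holder [ 426.85608748 -126.41185734] [np.float64(59.53716419242493), np.float64(59.499741089449124), np.float64(59.015600492233865), np.float64(59.38743920318362)] 7.597531710664358
yaw 64.1 shift cm [ 7.27 -0.1  11.83] turn [ 1.000e-02 -0.000e+00 -1.999e+01]
yaw 64.1 shift cm [ 7.27 -0.1  11.83] turn [ 0.000e+00 -1.000e-02  7.001e+01]
[-5.39393044e-01  6.27303262e-02  1.76311727e+00  7.65284490e-05
  1.31582121e+00 -1.65809820e+00]
```

Emit:
send_rows --translation '[[7.27,-0.1,2],[7.27,-0.1,2],[7.27,-0.1,2],[7.27,-0.1,5],[7.27,-0.1,8],[7.27,-0.1,11],[7.27,-0.1,11.83],[7.27,-0.1,11.83],[7.27,-0.1,11.83]]' --angular '[[0,0,-10],[0,0,-20],[0,0,-20],[0,0,-20],[0,0,-20],[0,0,-20],[0,0,-20],[0,0,-20],[0,0,-20]]' --hand '[1,1,1,1,1,1,1,1,1]'

```text
time_s: 6.08
tcp_pos: [427.9, -128.3, 102.3]
tcp_rot: [0.165, 3.135, -0.002]
ft_force: [-0.3, 0.1, -0.3]
width: 1.005
gripper_force: 0.0
```

Emit:
send_rows --translation '[[0,0,0],[0,0,0],[0,0,0],[0,0,0],[0,0,0],[0,0,0],[0,0,0],[0,0,0]]' --angular '[[0,0,0],[0,0,0],[0,0,0],[0,0,0],[0,0,0],[0,0,0],[0,0,0],[0,0,0]]' --hand '[0,0,0,0,0,0,0,0]' --newtons 70

```text
time_s: 7.08
tcp_pos: [426.9, -127.8, 101.2]
tcp_rot: [0.164, 3.137, -0.0]
ft_force: [-0.5, -0.6, 3.9]
width: 0.202
gripper_force: 68.3
```

Run:
```python
from h import *
s=st();print(R.from_rotvec(s["tcp_rot"]).as_matrix().round(4));go(s["tcp_pos"])
```

```text
7.075 [ 426.9 -127.8  101.2] F [-0.48 -0.59  3.92] w 0.202 68.3
[[-9.945e-01  1.045e-01  3.000e-04]
 [ 1.045e-01  9.945e-01 -2.000e-04]
 [-3.000e-04 -2.000e-04 -1.000e+00]]
yaw 84.0 shift cm [0. 0. 0.] turn [-0.01  0.02  0.  ]
```

Emit:
send_rows --translation '[[0,0,-2],[0,0,-5],[0,0,-9],[0,0,-13],[0,0,-14.5],[0,3,-14.5],[-1,7,-14.5],[-2,12,-14.5],[-2.5,17,-14.5],[-3,22,-14.5],[-3.5,27,-14.5],[-4,32,-14.5],[-4.3,36,-14.5],[-4.49,39,-14.5],[-4.49,40.5,-14.5],[-4.49,40.99,-14.5],[-4.49,40.99,-14.5],[-4.49,40.99,-14.5]]' --angular '[[0,0,0],[0,0,0],[0,0,0],[0,0,0],[0,0,0],[0,0,0],[0,0,0],[0,0,0],[0,0,0],[0,0,0],[0,0,0],[0,0,0],[0,0,0],[0,0,0],[0,0,0],[0,0,0],[0,0,0],[0,0,0]]' --hand '[0,0,0,0,0,0,0,0,0,0,0,0,0,0,0,0,0,0]'

```text
time_s: 9.32
tcp_pos: [514.3, 274.3, 246.0]
tcp_rot: [-0.166, -3.137, 0.0]
ft_force: [-0.8, 0.1, -0.6]
width: 0.204
gripper_force: 68.4
```

Run:
```python
from h import *
s=st()
P=look(["rod","cap_level"],("wrist",));p=P["wrist"]
T=np.array(s["tcp_pos"]);print(px(p,T+[0,0,-96]),px(p,[514.4,275.2,130]))
u,v=map(int,px(p,[514.4,275.2,130]));x0=max(0,u-100);y0=min(max(0,v-90),250);print(x0,y0)
save(p,"d.png",(x0,y0,x0+200,y0+150),4)
go([514.4,275.2,T[2]])
```

```text
9.325 [514.3 274.3 246. ] F [-0.83  0.15 -0.58] w 0.204 68.4
wrist rod 0.88 [511.  273.2 150.6]
wrist cap_level 0.74 [507.7 272.5 128.7]
wrist cap_level 0.32 [513.1 268.4   4.7]
[313.60683519 200.52119928] [314.58715551 194.12995708]
214 104
yaw 83.94 shift cm [0.   0.06 0.02] turn [ 0.    0.02 -0.  ]
```

View pics/d.png

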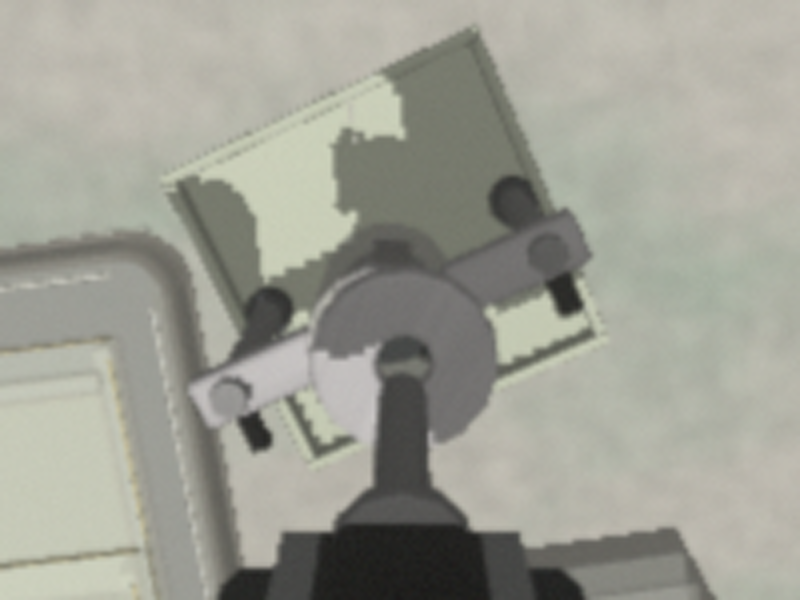

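The picture shows the rod tip at crop (401,378), right over the cap hole at (404,360), as projected. Lowering gently.

Emit:
send_rows --translation '[[0,0.06,1],[0,0.06,1.7],[0,0.06,1.9],[0,0.06,2.0],[0,0.06,2.1],[0,0.06,2.2],[0,0.06,2.2]]' --angular '[[0,0,0],[0,0,0],[0,0,0],[0,0,0],[0,0,0],[0,0,0],[0,0,0]]' --hand '[0,0,0,0,0,0,0]'

```text
time_s: 10.35
tcp_pos: [514.3, 275.9, 224.0]
tcp_rot: [0.164, 3.137, 0.0]
ft_force: [-0.1, 0.4, -2.2]
width: 0.204
gripper_force: 68.4
```

Emit:
send_rows --translation '[[0,0,0.1],[0,0,0.2],[0,0,0.3],[0,0,0.3]]' --angular '[[0,0,0],[0,0,0],[0,0,0],[0,0,0]]' --hand '[0,0,0,0]'

```text
time_s: 10.85
tcp_pos: [514.2, 275.9, 220.8]
tcp_rot: [-0.164, -3.137, 0.0]
ft_force: [0.2, -0.0, -0.6]
width: 0.201
gripper_force: 68.4
```

Emit:
send_rows --translation '[[0,0,0.3],[0,0,0.6],[0,0,0.9],[0,0,1.2],[0,0,1.2]]' --angular '[[0,0,0],[0,0,0],[0,0,0],[0,0,0],[0,0,0]]' --hand '[0,0,0,0,0]'

```text
time_s: 11.48
tcp_pos: [514.0, 275.8, 208.5]
tcp_rot: [-0.164, -3.137, 0.0]
ft_force: [-0.2, -1.2, -0.8]
width: 0.199
gripper_force: 68.4
```

Emit:
send_rows --translation '[[0,0,0.4],[0,0,0.8],[0,0,1.2],[0,0,1.5],[0,0,1.5]]' --angular '[[0,0,0],[0,0,0],[0,0,0],[0,0,0],[0,0,0]]' --hand '[0,0,0,0,0]'

```text
time_s: 12.1
tcp_pos: [514.1, 275.8, 193.6]
tcp_rot: [-0.164, -3.137, 0.0]
ft_force: [-0.1, 0.3, -1.1]
width: 0.202
gripper_force: 68.4
```

Emit:
send_rows --translation '[[0,0,0.3],[0,0,0.6],[0,0,0.9],[0,0,1.2],[0,0,1.2]]' --angular '[[0,0,0],[0,0,0],[0,0,0],[0,0,0],[0,0,0]]' --hand '[0,0,0,0,0]'

```text
time_s: 12.72
tcp_pos: [514.7, 276.1, 182.7]
tcp_rot: [0.164, 3.136, 0.001]
ft_force: [-1.4, 0.3, 4.3]
width: 0.204
gripper_force: 69.1
```

Emit:
send_rows --translation '[[0,0,0.25],[0,0,0.5],[0,0,0.75],[0,0,1.0],[0,0,1.0]]' --angular '[[0,0,0],[0,0,0],[0,0,0],[0,0,0],[0,0,0]]' --hand '[0,0,0,0,0]'

```text
time_s: 13.35
tcp_pos: [514.8, 276.1, 172.7]
tcp_rot: [0.164, 3.136, 0.001]
ft_force: [-0.5, 1.0, 3.7]
width: 0.204
gripper_force: 68.9
```

Emit:
send_rows --translation '[[0,0,0.25],[0,0,0.5],[0,0,0.75],[0,0,1.0],[0,0,1.25],[0,0,1.5],[0,0,1.8],[0,0,1.8],[0,0,1.8]]' --angular '[[0,0,0],[0,0,0],[0,0,0],[0,0,0],[0,0,0],[0,0,0],[0,0,0],[0,0,0],[0,0,0]]' --hand '[0,0,0,0,0,0,0,0,0]'

```text
time_s: 14.48
tcp_pos: [514.3, 275.9, 154.1]
tcp_rot: [0.164, 3.137, 0.0]
ft_force: [1.3, 0.1, -0.7]
width: 0.205
gripper_force: 68.4
```

Run:
```python
from h import *
st();P=look(["plug","column","rod"],("scene","wrist","top"))
p=P["scene"];u,v=map(int,px(p,[512,272,60]));save(p,"e.png",(u-40,v-40,u+40,v+40),6)
```

```text
14.475 [514.3 275.9 154.1] F [ 1.25  0.14 -0.68] w 0.205 68.4
scene plug 0.61 [514.7 274.3   3.2]
scene column 0.89 [ 5.152e+02  2.751e+02 -4.000e-01]
scene column 0.47 [510.6 269.1 126.4]
wrist plug 0.44 [516.6 273.8   6.4]
wrist column 0.75 [513.7 267.2   3.7]
wrist column 0.49 [420.7 480.6  -0. ]
top column 0.71 [513.5 271.6  -2. ]
top rod 0.18 [ 4.287e+02 -1.256e+02  1.000e-01]
```

View pics/e.png

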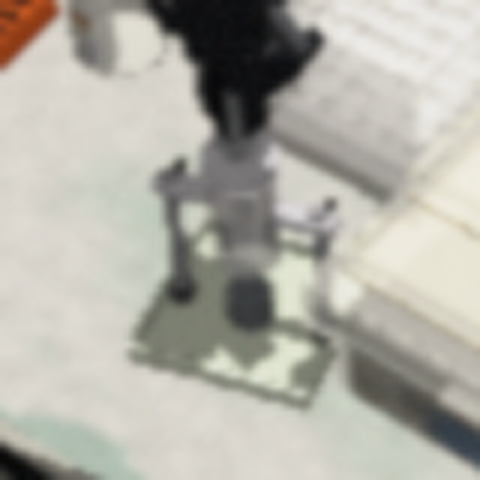

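The plug (dark cylinder at crop (248,300)) is lying in the tray, and the networks put it at z of about 4 mm. Withdrawing the rod.

Emit:
send_rows --translation '[[0,0,-1.5],[0,0,-3.5],[0,0,-5.5],[0,0,-7.5],[0,0,-9.5],[0,0,-9.5],[0,0,-9.5]]' --angular '[[0,0,0],[0,0,0],[0,0,0],[0,0,0],[0,0,0],[0,0,0],[0,0,0]]' --hand '[0,0,0,0,0,0,0]'

```text
time_s: 15.95
tcp_pos: [514.0, 275.8, 248.7]
tcp_rot: [-0.164, -3.137, 0.0]
ft_force: [0.0, 0.2, -1.2]
width: 0.202
gripper_force: 68.3
```

Run:
```python
from h import *
s=st();go([426.9,-127.8,s["tcp_pos"][2]],84)
```

```text
15.95 [514.  275.8 248.7] F [ 0.01  0.2  -1.17] w 0.202 68.3
yaw 84.0 shift cm [ 4.440e+00 -4.105e+01  1.000e-02] turn [-0.01 -0.02  0.  ]
```

Emit:
send_rows --translation '[[0,-2,0],[0.5,-6,0],[1,-11,0],[1.6,-16,0],[2.2,-21,0],[2.8,-26,0],[3.4,-31,0],[4,-36,0],[4.4,-39,0],[4.47,-40.5,0],[4.47,-41.05,0],[4.47,-41.05,0],[4.47,-41.05,2],[4.47,-41.05,4],[4.47,-41.05,5],[4.47,-41.05,5]]' --angular '[[0,0,0],[0,0,0],[0,0,0],[0,0,0],[0,0,0],[0,0,0],[0,0,0],[0,0,0],[0,0,0],[0,0,0],[0,0,0],[0,0,0],[0,0,0],[0,0,0],[0,0,0],[0,0,0]]' --hand '[0,0,0,0,0,0,0,0,0,0,0,0,0,0,0,0]'

```text
time_s: 17.95
tcp_pos: [426.7, -126.8, 198.5]
tcp_rot: [-0.163, -3.136, -0.001]
ft_force: [-0.3, 0.6, 0.0]
width: 0.205
gripper_force: 68.5
```

Run:
```python
from h import *
s=st();T=np.array(s["tcp_pos"]);go([426.9,-127.8,T[2]],84)
p=read_camera("wrist");print(px(p,T+[0,0,-96]),px(p,[426.9,-127,85]))
u,v=map(int,px(p,[426.9,-127,85]));x0=u-100;y0=min(v-90,250);print(x0,y0);save(p,"f.png",(x0,y0,x0+200,y0+150),4)
```

```text
17.95 [ 426.7 -126.8  198.5] F [-0.29  0.6   0.04] w 0.205 68.5
yaw 84.07 shift cm [-0.03 -0.1  -0.  ] turn [ 0.04 -0.08  0.07]
[313.50195929 200.66786363] [313.32430748 195.2775234 ]
213 105
```

View pics/f.png

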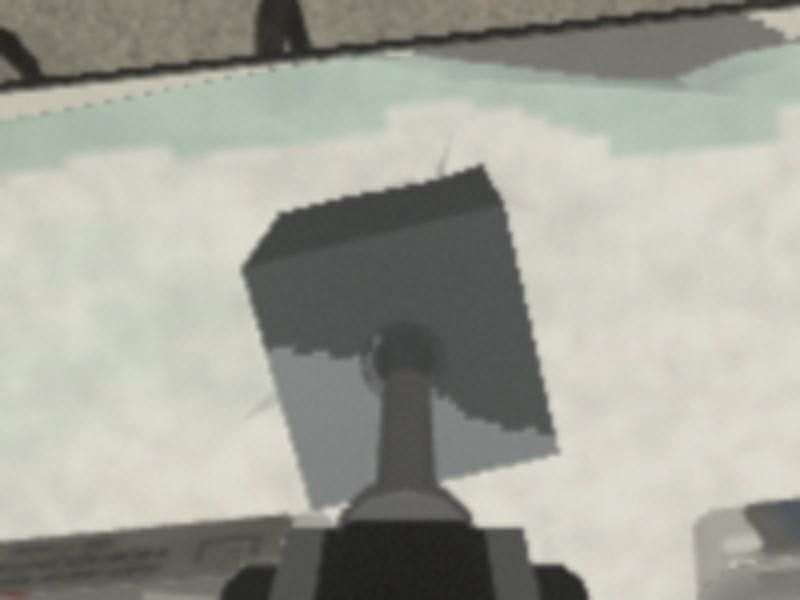

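The rod tip at crop (404,372) is right over the chamfered holder hole at (403,358). Lowering it in.

Emit:
send_rows --translation '[[0,-0.03,1],[0,-0.03,1.5],[0,-0.03,2.2],[0,-0.03,3],[0,-0.03,4],[0,-0.03,5],[0,-0.03,6],[0,-0.03,7],[0,-0.03,8],[0,-0.03,9],[0,-0.03,9.4],[0,-0.03,9.4]]' --angular '[[0,0,0],[0,0,0],[0,0,0],[0,0,0],[0,0,0],[0,0,0],[0,0,0],[0,0,0],[0,0,0],[0,0,0],[0,0,0],[0,0,0]]' --hand '[0,0,0,0,0,0,0,0,0,0,0,0]'

```text
time_s: 19.5
tcp_pos: [426.7, -127.9, 104.7]
tcp_rot: [-0.164, -3.137, -0.0]
ft_force: [0.3, 0.2, 0.4]
width: 0.199
gripper_force: 68.5
```

Emit:
send_rows --translation '[[0,0,0.1],[0,0,0.2],[0,0,0.3],[0,0,0.3],[0,0,0.3]]' --angular '[[0,0,0],[0,0,0],[0,0,0],[0,0,0],[0,0,0]]' --hand '[0,0,0,0,0]'

```text
time_s: 20.12
tcp_pos: [426.9, -128.0, 102.0]
tcp_rot: [0.164, 3.137, -0.0]
ft_force: [0.7, 1.0, -0.9]
width: 0.203
gripper_force: 68.5
```

Emit:
send_rows --translation '[[0,0,0.1],[0,0,0.1],[0,0,0.1],[0,0,0.1],[0,0,0.1],[0,0,0.1],[0,0,0.1],[0,0,0.1],[0,0,0.1],[0,0,-3],[0,0,-7],[0,0,-12],[0,0,-12],[0,0,-12]]' --angular '[[0,0,0],[0,0,0],[0,0,0],[0,0,0],[0,0,0],[0,0,0],[0,0,0],[0,0,0],[0,0,0],[0,0,0],[0,0,0],[0,0,0],[0,0,0],[0,0,0]]' --hand '[0,0,0.3,0.5,1,1,1,1,1,1,1,1,1,1]'

```text
time_s: 21.88
tcp_pos: [426.6, -127.8, 221.6]
tcp_rot: [-0.164, -3.137, -0.0]
ft_force: [0.0, 0.0, 0.1]
width: 0.999
gripper_force: 0.0
```

Run:
```python
from h import *
st();P=look(["rod","rod_handle","plug","timer","tape"],("scene","wrist"))
p=P["wrist"];a=p["color"][100:250,213:413]
q=P["scene"];u,v=map(int,px(q,[427,-126,70]));b=cv2.resize(q["color"][v-38:v+37,u-50:u+50],(200,150))
c=dict(color=np.vstack([a,b]));save(c,"g.png",None,2)
```

```text
21.875 [ 426.6 -127.8  221.6] F [0.02 0.   0.07] w 0.999 0.0
scene rod_handle 0.61 [ 428.4 -128.4  114.1]
scene plug 0.64 [510.8 272.9   5.8]
scene timer 0.82 [ 3.799e+02  9.350e+01 -3.000e-01]
scene timer 0.31 [ 426.6 -301.     2.6]
scene tape 0.55 [ 426.2 -299.7   -4. ]
wrist rod 0.78 [ 425.4 -130.3    6.2]
wrist rod_handle 0.76 [ 431.2 -129.8  121. ]
wrist rod_handle 0.41 [515.5 272.1   3.8]
wrist plug 0.51 [513.1 270.3   5. ]
wrist timer 0.75 [381.1  94.9   3.4]
wrist tape 0.87 [ 419.4 -300.     0. ]
wrist tape 0.19 [ 429.9 -128.9  121.4]
```

View pics/g.png

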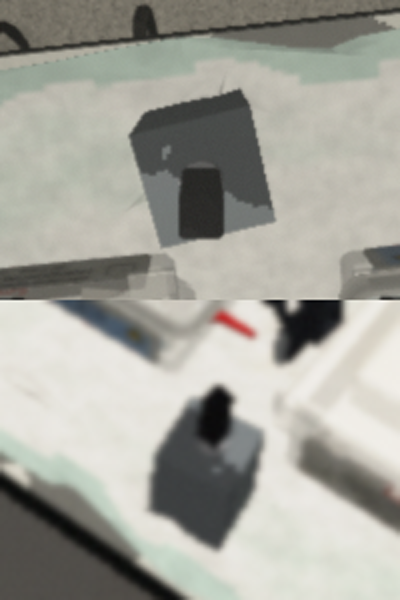

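The rod stands upright and fully home: the handle sits just above the block in both views, and the tip estimate is z of about 6 mm. The plug is in the tray and the bystanders have not moved.

```bash
python3 -c "
from rig import *
print(close_job())"
```

```text
the job is handed in; nothing more can be done
None
```

The job is handed in, verdict not shown: the plug is in the tray, the rod is back in its holder and released, forces read between moves stayed below 5 N, and it took about 22 s of the 72 s allowed.

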